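# Kit three wheels into the wells under the upper tray

## Robot

A 6-joint arm with a two-finger parallel gripper is mounted at the origin on the work surface. World frame = base frame: x ahead of the robot, y to its left, z up, the work surface at z = 0. Lengths are in m, angles in rad, forces in N, time in s.
With the tool pointing down it reaches from about 0.275 to 1 m from the base axis. Payload 8.4 kg.
Tool frame: the origin (TCP) lies midway between the tips of the shut fingers; the grasp point (between the pads) lies 19 mm behind it; z points along the fingers, y is the line along which they close (so a half turn about z gives the same grasp; the last joint's range is limited). The gripper opens to 85 mm and grips with 20 to 120 N. Pads are 22 mm wide; open, the fingers measure 114 mm over their backs; the gripper's body (76 mm by 85 mm) begins 54 mm behind the grasp point. The pads swing forward as they close: fully open they stand 13 mm farther back than shut.
Start: joints at [1.259, 0.353, 1.633, -0, 1.155, -0.002], TCP at [0.191, 0.595, 0.231] pointing down, gripper open.
Joint ranges: [-2.63, 2.63], [-0.92, 2.1], [0.06, 2.66], [-1.3, 4.44], [0, 2.69], [-3.02, 3.02]. Speed limits (rad/s): [2.22, 2.22, 2.79, 3.14, 3.14, 3.14].

## Interface

Orientations are given as a unit quaternion [x, y, z, w].
In Python, from cell import arm gives the robot as it stands.
- The arm moves only by the shell command python3 -m inch 'ROWS' [FORCE]. ROWS is JSON, a list that holds one entry, the list of rows, each a list of 7 numbers: the shift along the tool's x, y, z scaled (see below), then the turn, a rotation vector about the tool's x, y, z scaled (see below), then the opening, from -1 (shut) to 1 (fully open). In form: [[[x, y, z, rx, ry, rz, jaw], ...]]. A call has 1 to 10 rows; each row shifts and turns the commanded pose from where the row before left it, along the tool's axes as they then stand; what a row does not reach is not made up. The controller multiplies each number of a shift by 0.25 m and each number of a turn by 45 degrees. A row lasts 1/10 s, in which the tool goes at most 50 mm and 8.59 degrees, less where a joint would pass 70% of its speed; a pose out of reach is approached as far as the arm can. A call with a number of a shift or a turn outside -1 to 1 is refused whole. A call with a gripper value outside its range is refused whole. The fingers move at their own pace and stop on an object; FORCE is the grip in N (left out, the last holds). Time passes only in rows, so rows that do not move let the fingers close. It gives the time, the measured TCP pose, the force, the opening and the grip force at its end, in the units of the state.
- arm.get_state(): the state, without advancing time (a new reading comes with each control period).
- arm.snapshot(name): name is "side" or "top"; returns the picture (480x640x3 uint8, red, green, blue); there is no depth.
- arm.camera_info(name): a dict with "mtx" (3x3 intrinsics, pixels), "R" (3x3) and "t" (3): a world point X has camera coordinates R X + t. Camera axes: x right, y down, z forward; pixel columns grow to the right and rows downward; lengths in m; the calibration is good to about 2 mm. A picture is of the moment at which its call begins. camera_info takes no time and is no camera call.
- arm.sign_off(): hands the job in; it is judged then, once.
The state is a dict: "time": time; "q": joint angles; "dq": joint speeds; "joint_efforts": joint torques, N m; "eef_pos": TCP position; "orientation": TCP orientation; "ft_force": force on the tool from outside, world axes, zero at the start; "torque": the same for the moment, N m; "gripper_width": finger opening in m; "grip_force": force on a finger pad.
Only numpy, scipy, OpenCV 4.12 (cv2) and the standard library are available. Lean on these libraries where they do the work, as an engineer would, in place of code of your own. Each camera call takes 0.05 s, during which the arm holds its last target. There are 200 camera calls.

## Task

Distribute the three loose grey wheels into the three wells at the front of the lower tray, one wheel in each well, lying flat on the well floor; lower each one into its well before letting go. The upper tray overhangs the wells, so come in with the gripper tilted and do not shove the trays. Leave the axle assembly, the jar, the scoop and the brick separator where they are.

Things in the scene. Friction and masses are not known exactly. Their poses are not given: they have to be found in the camera images.
- wheel0: One of three identical loose grey plastic wheels: a plain disc 30 mm in diameter and 24 mm thick, about 18 g, lying flat on the board at the start. Origin at its centre (12 mm above what it lies on); z is its axle line, either face may be up.
- wheel1: One of three identical loose grey plastic wheels: a plain disc 30 mm in diameter and 24 mm thick, about 18 g, lying flat on the board at the start. Origin at its centre (12 mm above what it lies on); z is its axle line, either face may be up.
- wheel2: One of three identical loose grey plastic wheels: a plain disc 30 mm in diameter and 24 mm thick, about 18 g, lying flat on the board at the start. Origin at its centre (12 mm above what it lies on); z is its axle line, either face may be up.
- tier: Two-storey tier of translucent plastic trays, fixed, 240 mm wide. Origin on the board under the middle well's centre; x points away from the robot, y left along the row of wells, z up. Front face at x -29 mm. Well floor 30 mm above the board; 4 mm walls at the front and between wells rise 14 mm above that floor, the wall behind the wells 30 mm.
- upper_edge (a point): Middle of the lower front edge of the tier's upper tray, 12 mm beyond the well centres, 105 mm above the board (75 mm above the well floor). Axes as the tier's. The upper tray runs from here 108 mm in +x, 119 mm to each side, and 45 mm up, overhanging the rear of the wells; 4 mm cheeks carry it at y +-117 mm, from 33 mm in +x onward. Some bricks lie in it.
- well0 (a point): Centre of the floor of the right-hand (tier -y) well: clear inside 50 mm (x) by 74 mm (y), 14 mm deep at front and sides; axes as the tier's. Wells lie 78 mm apart along y.
- well1 (a point): Centre of the floor of the middle well: clear inside 50 mm (x) by 74 mm (y), 14 mm deep at front and sides; axes as the tier's. Wells lie 78 mm apart along y.
- well2 (a point): Centre of the floor of the left-hand (tier +y) well: clear inside 50 mm (x) by 74 mm (y), 14 mm deep at front and sides; axes as the tier's. Wells lie 78 mm apart along y.
- axle: Bystander: grey plastic axle assembly lying among the wheels: two wheels 22 mm in diameter, 12 mm thick, on a steel axle either side of a block, 58 mm long (its y) and 22 mm high. Origin on the board under its middle.
- jar: Bystander: closed glass jar with aluminium screw lid, 68 mm in diameter, 85 mm high. Origin at the centre of its underside.
- scoop: Bystander: stainless scoop; pan 90 x 50 mm, 32 mm high, to +x of its origin; handle 100 mm to -x. Origin on the board under the joint of pan and handle.
- separator: Bystander: orange brick separator, flat wedge about 115 mm long (x, from -53 to +63 mm), 32 mm wide, 14 mm high. Origin on the board.
Not all that is in view belongs to the job. What is shaped like the wheel0 but green is not meant.

How it is judged:
At the end, for the whole second after the job is handed in: Each of the three wells holds one wheel, at rest, lying flat (within 0.15 rad) on the well floor: wheel centre within 20 mm in x and 30 mm in y of the well centre and 8 to 16 mm above the floor (((x of wheel0 in the frame of well0 between -0.02 and 0.02 m and y of wheel0 in the frame of well0 between -0.03 and 0.03 m and z of wheel0 in the frame of well0 between 0.008 and 0.016 m and angle between the z axis of wheel0 and the z axis of well0, either way round below 0.15 rad and linear speed of wheel0 below 0.02 m/s) or (x of wheel1 in the frame of well0 between -0.02 and 0.02 m and y of wheel1 in the frame of well0 between -0.03 and 0.03 m and z of wheel1 in the frame of well0 between 0.008 and 0.016 m and angle between the z axis of wheel1 and the z axis of well0, either way round below 0.15 rad and linear speed of wheel1 below 0.02 m/s) or (x of wheel2 in the frame of well0 between -0.02 and 0.02 m and y of wheel2 in the frame of well0 between -0.03 and 0.03 m and z of wheel2 in the frame of well0 between 0.008 and 0.016 m and angle between the z axis of wheel2 and the z axis of well0, either way round below 0.15 rad and linear speed of wheel2 below 0.02 m/s)) and ((x of wheel0 in the frame of well1 between -0.02 and 0.02 m and y of wheel0 in the frame of well1 between -0.03 and 0.03 m and z of wheel0 in the frame of well1 between 0.008 and 0.016 m and angle between the z axis of wheel0 and the z axis of well1, either way round below 0.15 rad and linear speed of wheel0 below 0.02 m/s) or (x of wheel1 in the frame of well1 between -0.02 and 0.02 m and y of wheel1 in the frame of well1 between -0.03 and 0.03 m and z of wheel1 in the frame of well1 between 0.008 and 0.016 m and angle between the z axis of wheel1 and the z axis of well1, either way round below 0.15 rad and linear speed of wheel1 below 0.02 m/s) or (x of wheel2 in the frame of well1 between -0.02 and 0.02 m and y of wheel2 in the frame of well1 between -0.03 and 0.03 m and z of wheel2 in the frame of well1 between 0.008 and 0.016 m and angle between the z axis of wheel2 and the z axis of well1, either way round below 0.15 rad and linear speed of wheel2 below 0.02 m/s)) and ((x of wheel0 in the frame of well2 between -0.02 and 0.02 m and y of wheel0 in the frame of well2 between -0.03 and 0.03 m and z of wheel0 in the frame of well2 between 0.008 and 0.016 m and angle between the z axis of wheel0 and the z axis of well2, either way round below 0.15 rad and linear speed of wheel0 below 0.02 m/s) or (x of wheel1 in the frame of well2 between -0.02 and 0.02 m and y of wheel1 in the frame of well2 between -0.03 and 0.03 m and z of wheel1 in the frame of well2 between 0.008 and 0.016 m and angle between the z axis of wheel1 and the z axis of well2, either way round below 0.15 rad and linear speed of wheel1 below 0.02 m/s) or (x of wheel2 in the frame of well2 between -0.02 and 0.02 m and y of wheel2 in the frame of well2 between -0.03 and 0.03 m and z of wheel2 in the frame of well2 between 0.008 and 0.016 m and angle between the z axis of wheel2 and the z axis of well2, either way round below 0.15 rad and linear speed of wheel2 below 0.02 m/s))); the robot touches nothing.
It fails at once if the axle assembly, jar, scoop or brick separator is shifted by more than 20 mm (distance of any of axle, jar, scoop, separator from where it was at the start of the episode above 0.02 m).
It fails at once if a wheel is let go with its centre more than 80 mm above the board, that is its underside 38 mm or more above the well floor ((height (world z) of wheel0 above 0.08 m and contact force between wheel0 and the fingers below 0.01 N) or (height (world z) of wheel1 above 0.08 m and contact force between wheel1 and the fingers below 0.01 N) or (height (world z) of wheel2 above 0.08 m and contact force between wheel2 and the fingers below 0.01 N)).
It fails at once if the robot pushes on the tier with more than 25 N (contact force between any of the arm, the fingers and tier above 25 N).
It also fails if it takes over 61 s, if anything falls off the work surface, if the arm or the gripper's body presses on something with over 40 N, if the wrist force passes 120 N, or if a joint passes its speed limit or range.

## Working session

There is one attempt and no reset: what is moved stays moved. The work goes in short steps, Python scripts to look and compute and a shell command to move; the robot and the scene stay as the last step left them, time stands still between calls to the robot, and variables do not carry over. Pictures are saved under pics/ and viewed, at most 10 in all, crops included, and the job is handed in when it is done.

```bash
ls; mkdir -p pics; python3 - <<'E'
from cell import arm
import cv2,numpy as np
for n in("top","side"):
    cv2.imwrite(f"pics/{n}0.png",arm.snapshot(n)[:,:,::-1])
    c=arm.camera_info(n);print(n,np.round(c["mtx"],1).tolist(),np.round(c["R"],3).tolist(),np.round(c["t"],3).tolist())
s=arm.get_state();print(s["time"],s["eef_pos"],s["orientation"],s["gripper_width"])
E
```

```text
pics
top [[447.6, 0.0, 331.7], [0.0, 447.6, 243.3], [0.0, 0.0, 1.0]] [[0.027, -1.0, -0.006], [-0.996, -0.027, -0.086], [0.086, 0.009, -0.996]] [-0.015, 0.565, 1.14]
side [[505.3, 0.0, 315.7], [0.0, 505.3, 237.7], [0.0, 0.0, 1.0]] [[0.887, -0.461, -0.019], [-0.368, -0.684, -0.63], [0.277, 0.566, -0.777]] [-0.514, 0.239, 1.143]
0.1 [0.19042323 0.59482532 0.23062475] [ 1.54277886e-01  9.88027290e-01 -6.31529547e-04 -9.71788443e-05] 0.08545333781022156
```

View pics/top0.png

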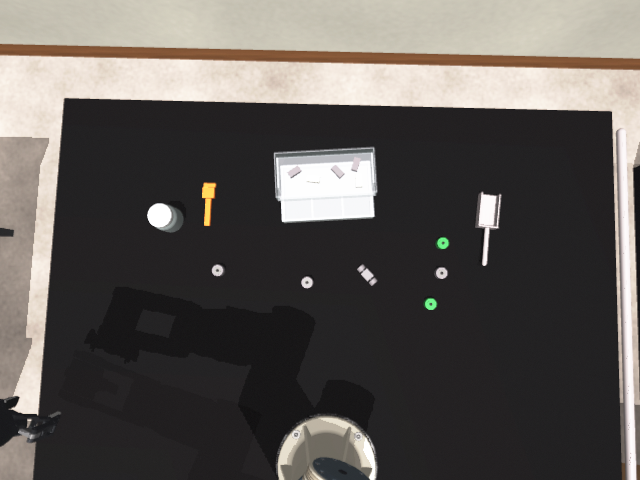

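View pics/side0.png

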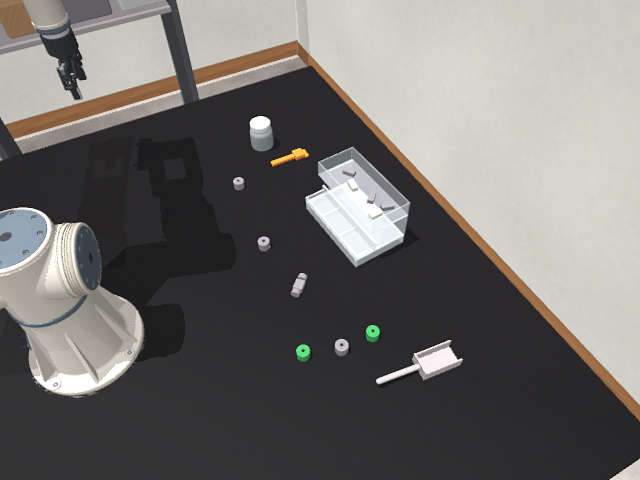

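Candidates in the top view: grey discs at (217,270), (307,282) and (441,272). The axle at (367,274) and the green discs at (443,243) and (431,304) are not meant. In the side view the grey discs are at (239,184), (264,243) and (341,347). I'll measure these and take a close crop.

```bash
cat > h.py <<'E'
from cell import arm
import numpy as np,cv2
def plane(n,uv,z):
    c=arm.camera_info(n);R=np.array(c["R"]);t=np.array(c["t"]);K=np.array(c["mtx"])
    d=R.T@np.linalg.solve(K,[uv[0],uv[1],1]);o=-R.T@t
    return o+d*(z-o[2])/d[2]
def proj(n,X):
    c=arm.camera_info(n);p=np.array(c["mtx"])@(np.array(c["R"])@X+np.array(c["t"]));return p[:2]/p[2]
def blobs(n,im,pts,r=14,th=70):
    out=[]
    for u,v in pts:
        m=np.zeros(im.shape[:2],np.uint8);s=np.s_[v-r:v+r+1,u-r:u+r+1]
        m[s]=(im[s].min(2)>th)*255
        cs,_=cv2.findContours(m,cv2.RETR_EXTERNAL,cv2.CHAIN_APPROX_NONE);c=max(cs,key=cv2.contourArea)
        (x,y),rad=cv2.minEnclosingCircle(c);b=cv2.boundingRect(c);out.append((x,y,rad,b))
    return out
E
python3 - <<'E'
from h import *
t=cv2.imread("pics/top0.png");s=cv2.imread("pics/side0.png")
for n,im,p in(("top",t,[(217,270),(307,282),(441,272),(367,274)]),("side",s,[(239,184),(264,243),(341,347),(299,285)])):
    for b in blobs(n,im,p):
        # visible blob centre ~ body mid height
        print(n,np.round(b[:3],1),b[3],"z12",np.round(plane(n,b[:2],.012),4),"z24",np.round(plane(n,b[:2],.024),4))
a=cv2.resize(t[140:230,262:390],None,fx=4,fy=4,interpolation=cv2.INTER_CUBIC)
b=cv2.resize(s[145:270,300:415],None,fx=2,fy=2,interpolation=cv2.INTER_CUBIC)
w=[cv2.resize(t[v-16:v+16,u-16:u+16],(120,120)) for u,v in[(217,270),(307,282),(441,272),(367,274)]]
o=np.zeros((600,800,3),np.uint8);o[:360,:512]=a;o[:250,520:750]=b;
for i,x in enumerate(w):o[400:520,130*i:130*i+120]=x
cv2.imwrite("pics/c1.png",o)
E
```

```text
top [217.4 270.    6.2] (212, 264, 12, 13) z12 [0.4875 0.298  0.012 ] z24 [0.4873 0.2948 0.024 ]
top [306.6 282.    6.1] (301, 276, 12, 13) z12 [0.4626 0.063  0.012 ] z24 [0.4627 0.0623 0.024 ]
top [441.  273.    6.7] (435, 267, 13, 12) z12 [ 0.4956 -0.287   0.012 ] z24 [ 0.4952 -0.2841  0.024 ]
top [366.2 274.9  11.7] (357, 264, 20, 22) z12 [ 0.4854 -0.0919  0.012 ] z24 [ 0.4851 -0.0911  0.024 ]
side [238.3 183.2   6.7] (233, 177, 11, 13) z12 [0.4879 0.3027 0.012 ] z24 [0.4848 0.2907 0.024 ]
side [263.1 243.2   7.5] (257, 236, 14, 15) z12 [0.4624 0.0685 0.012 ] z24 [0.4596 0.0592 0.024 ]
side [340.5 346.7   8.7] (334, 338, 15, 18) z12 [ 0.4958 -0.2798  0.012 ] z24 [ 0.4927 -0.2849  0.024 ]
side [298.5 284.5  12.7] (290, 273, 18, 24) z12 [ 0.4866 -0.0888  0.012 ] z24 [ 0.4835 -0.0963  0.024 ]
```

View pics/c1.png

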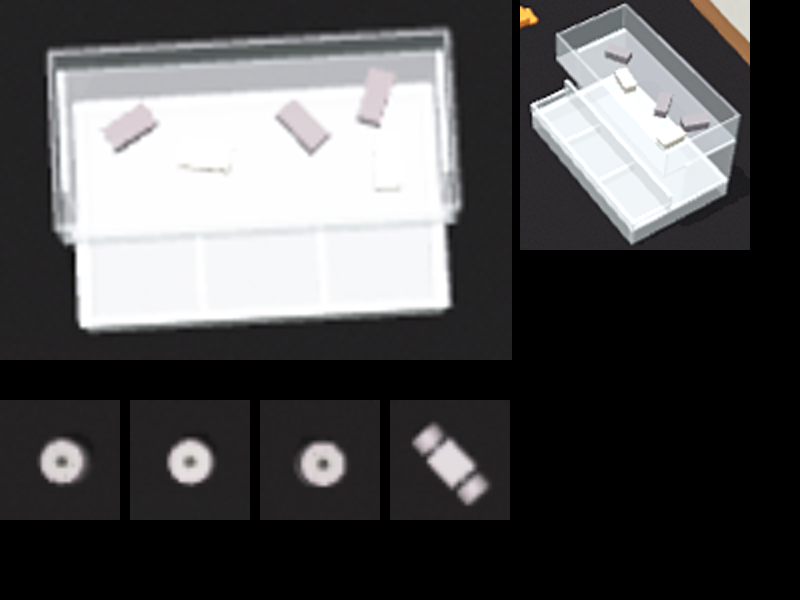

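The crop shows three grey discs with holes and the axle clearly distinct from them. The tier's front rim corners are near top (282,220.5) and (374.3,216.3), and the dividers are near (312.5,~217) and (342.5,~215).

```bash
python3 - <<'E'
from h import *
L=plane("top",(282,221),.044);R=plane("top",(374.3,216.8),.044)
print(L,R,np.linalg.norm(L-R))
Ls=plane("side",(305.5,202),.044);Rs=plane("side",(356.5,261.5),.044);print("side",Ls,Rs,np.linalg.norm(Ls-Rs))
y=(L-R)/np.linalg.norm(L-R);yaw=np.arctan2(-y[0],y[1]);x=np.array([y[1],-y[0],0])
O=(L+R)/2+x*.029;O[2]=0;print("yaw",yaw,"origin",O)
for k,i in((0,-1),(1,0),(2,1)): print("well",k,O+y*.078*i)
e=O+x*.012;
for z in(.105,.15):
  for i in(-.119,.119):
    X=e+y*i+[0,0,z];print("upper",z,i,proj("top",X),proj("side",X))
for n in("top","side"):
  for i in(-.12,-.039,.039,.12):
    print(n,"rim",proj(n,O-x*.029+y*i+[0,0,.044]))
E
```

```text
[0.61710668 0.12942355 0.044     ] [ 0.63423743 -0.10744298  0.044     ] 0.23748518912697172
side [0.61110574 0.11870546 0.044     ] [ 0.63129725 -0.11509872  0.044     ] 0.23467444234895218
yaw 0.07219665640929786 origin [0.65459651 0.01308217 0.        ]
well 0 [ 0.66022295 -0.06471464  0.        ]
well 1 [0.65459651 0.01308217 0.        ]
well 2 [0.64897006 0.09087897 0.        ]
upper 0.105 -0.119 [375.72605801 196.5449743 ] [371.52739482 235.90436551]
upper 0.105 0.119 [278.38342475 200.98487769] [318.33612803 176.30803956]
upper 0.15 -0.119 [377.48987415 192.89026005] [372.84980216 223.44918932]
upper 0.15 0.119 [275.98436186 197.52196492] [318.0777295  163.48750841]
top rim [374.78893904 216.77775142]
top rim [343.29747598 218.2107324 ]
top rim [312.98232395 219.59018678]
top rim [281.51154304 221.02222664]
side rim [356.24449615 259.1438563 ]
side rim [337.93565735 237.22646309]
side rim [321.46965556 217.51511822]
side rim [305.46319142 198.35388292]
```

```bash
cat >> h.py <<'E'
from scipy.spatial.transform import Rotation as Ro
T=np.radians(40);YAW=.07
def Rt(yaw=YAW,t=T):
    c,s=np.cos(yaw),np.sin(yaw);z=np.array([np.sin(t)*c,np.sin(t)*s,-np.cos(t)]);y=np.array([-s,c,0])
    return np.stack([np.cross(y,z),y,z],1)
def tcp(w,h,yaw=YAW):  # wheel xy, TCP height -> TCP position
    return np.array([w[0]+.0084*np.cos(yaw),w[1]+.0084*np.sin(yaw),h])
def go(*targets,R=None):
    s=arm.get_state();R0=Ro.from_quat(s["orientation"])
    rv=(R0.inv()*Ro.from_matrix(Rt() if R is None else R)).as_rotvec()
    print("t %.2f"%s["time"],"pos",np.round(s["eef_pos"],4),"w %.4f"%s["gripper_width"],"grip %.1f"%s["grip_force"],"q",np.round(s["q"],2),"rot units",np.round(np.degrees(rv)/45,3))
    p=np.array(s["eef_pos"]);M=R0.as_matrix() if np.linalg.norm(rv)<.1 else Rt()
    for t in targets:
        t=np.array(t);d=M.T@(t-p);print("  to",np.round(t,4),"units total",np.round(d/.25,3),"rows>=%d"%np.ceil(np.linalg.norm(d)/.05));p=t
E
python3 - <<'E'
from h import *
go(tcp((.487,.296),.12),tcp((.487,.296),.008))
E
```

```text
t 0.10 pos [0.1904 0.5948 0.2306] w 0.0855 grip 0.0 q [ 1.26  0.35  1.63 -0.    1.16 -0.  ] rot units [-0.17  -0.878 -0.463]
  to [0.4954 0.2966 0.12  ] units total [-0.584 -1.275  1.068] rows>=9
  to [0.4954 0.2966 0.008 ] units total [0.288 0.    0.343] rows>=3
```

```bash
python3 -m inch '[[[0,0,0,-0.0283,-0.1463,-0.0772,1],[0,0,0,-0.0283,-0.1463,-0.0772,1],[0,0,0,-0.0283,-0.1463,-0.0772,1],[0,0,0,-0.0283,-0.1463,-0.0772,1],[0,0,0,-0.0283,-0.1463,-0.0772,1],[0,0,0,-0.0283,-0.1463,-0.0772,1],[0,0,0,0,0,0,1],[0,0,0,0,0,0,1]]]' 40
python3 - <<'E'
from h import *
go(tcp((.487,.296),.12),tcp((.487,.296),.008))
E
```

```text
time: 0.9
eef_pos: [0.1898, 0.5951, 0.2306]
orientation: [-0.033, 0.94, 0.012, 0.341]
ft_force: [0.2, 0.2, 0.3]
gripper_width: 0.0851
grip_force: 0.0
t 0.90 pos [0.1898 0.5951 0.2306] w 0.0851 grip 0.0 q [ 1.62  0.37  1.8  -0.8   1.11  0.4 ] rot units [-0.    -0.003 -0.   ]
  to [0.4954 0.2966 0.12  ] units total [-0.588 -1.277  1.068] rows>=9
  to [0.4954 0.2966 0.008 ] units total [0.287 0.    0.344] rows>=3
```

```bash
python3 -m inch '[[[-0.059,-0.128,0.107,0,0,0,1],[-0.059,-0.128,0.107,0,0,0,1],[-0.059,-0.128,0.107,0,0,0,1],[-0.059,-0.128,0.107,0,0,0,1],[-0.059,-0.128,0.107,0,0,0,1],[-0.059,-0.128,0.107,0,0,0,1],[-0.059,-0.128,0.107,0,0,0,1],[-0.059,-0.128,0.107,0,0,0,1],[-0.059,-0.128,0.107,0,0,0,1],[-0.059,-0.128,0.107,0,0,0,1]]]'
python3 -m inch '[[[0,0,0,0,0,0,1],[0,0,0,0,0,0,1]]]' >/dev/null
python3 - <<'E'
from h import *
go(tcp((.487,.296),.04),tcp((.487,.296),.008))
E
```

```text
time: 1.9
eef_pos: [0.4988, 0.3015, 0.1418]
orientation: [-0.028, 0.945, 0.005, 0.325]
ft_force: [0.7, -0.0, 0.3]
gripper_width: 0.0856
grip_force: 0.0
t 2.10 pos [0.4981 0.3019 0.1418] w 0.0850 grip 0.0 q [ 0.79  0.28  2.21 -1.29  0.45  0.31] rot units [-0.021 -0.044 -0.008]
  to [0.4954 0.2966 0.04  ] units total [ 0.261 -0.017  0.314] rows>=3
  to [0.4954 0.2966 0.008 ] units total [0.079 0.001 0.101] rows>=1
```

Joint 4 reached its range limit, so I'll use a more radial azimuth (0.5 rad) for this pick.

```bash
python3 - <<'E'
from h import *
go(R=Rt(.5))
E
```

```text
t 2.10 pos [0.4981 0.3019 0.1418] w 0.0850 grip 0.0 q [ 0.79  0.28  2.21 -1.29  0.45  0.31] rot units [-0.366 -0.046 -0.434]
```

```bash
python3 -m inch '[[[0,0,0,-0.073,-0.009,-0.087,1],[0,0,0,-0.073,-0.009,-0.087,1],[0,0,0,-0.073,-0.009,-0.087,1],[0,0,0,-0.073,-0.009,-0.087,1],[0,0,0,-0.073,-0.009,-0.087,1],[0,0,0,0,0,0,1],[0,0,0,0,0,0,1]]]'
python3 - <<'E'
from h import *
go(tcp((.487,.296),.04,.5),tcp((.487,.296),.008,.5),R=Rt(.5))
E
```

```text
time: 2.8
eef_pos: [0.4982, 0.307, 0.1591]
orientation: [-0.233, 0.916, 0.082, 0.315]
ft_force: [0.4, 0.7, -1.3]
gripper_width: 0.0856
grip_force: 0.0
t 2.80 pos [0.4982 0.307  0.1591] w 0.0856 grip 0.0 q [ 0.58  0.2   2.27 -1.28  0.05 -0.23] rot units [ 0.003 -0.044 -0.003]
  to [0.4944 0.3    0.04  ] units total [ 0.314 -0.019  0.359] rows>=3
  to [0.4944 0.3    0.008 ] units total [ 0.079 -0.     0.101] rows>=1
```

```bash
cat > kin.py <<'E'
from h import *
from scipy.optimize import least_squares
def ori(q): return Ro.from_euler("ZYZYZ",[q[0],q[1]+q[2],q[3],q[4],q[5]+np.pi/2])if 0 else Ro.from_euler("Z",q[0])*Ro.from_euler("Y",q[1]+q[2])*Ro.from_euler("Z",q[3])*Ro.from_euler("Y",q[4])*Ro.from_euler("Z",q[5]+np.pi/2)
def fk(q,p):
    h,a,L1,L2,d,e=p;f=q[1]+q[2]
    r=a+L1*np.sin(q[1])+L2*np.sin(f)+e*np.cos(f);z=h+L1*np.cos(q[1])+L2*np.cos(f)-e*np.sin(f)
    return np.array([r*np.cos(q[0]),r*np.sin(q[0]),z])+d*ori(q).as_matrix()[:,2]
LO=np.array([-2.63,-.92,.06,-1.3,0,-3.02]);HI=np.array([2.63,2.1,2.66,4.44,2.69,3.02])
D=[([1.259,.353,1.633,0,1.155,-.002],[.191,.595,.231]),([1.62,.37,1.8,-.8,1.11,.4],[.1898,.5951,.2306]),
([.79,.28,2.21,-1.29,.45,.31],[.4981,.3019,.1418])]
s=arm.get_state();D.append((s["q"],s["eef_pos"]))
fit=least_squares(lambda p:np.concatenate([np.concatenate([fk(q,p)-x for q,x in D]),.003*(p-[.4,0,.45,.45,.25,0])]),[.4,0,.45,.45,.25,0])
P=fit.x
def ik(pos,R,q0):
    return least_squares(lambda q:np.concatenate([(fk(q,P)-pos)*5,(ori(q).inv()*Ro.from_matrix(R)).as_rotvec()]),np.clip(q0,LO+.01,HI-.01),bounds=(LO,HI))
E
python3 - <<'E'
from kin import *
print(np.round(P,3)); print([np.round(fk(q,P)-x,3).tolist() for q,x in D],(ori(s["q"]).inv()*Ro.from_quat(s["orientation"])).magnitude())
for name,xy,z in(("A",(.487,.296),.008),("B",(.4625,.063),.008),("C",(.495,-.285),.008),("w2",(.649,.091),.038),("w1",(.655,.013),.038),("w0",(.660,-.065),.038)):
  a=np.arctan2(xy[1],xy[0])
  for yaw in ([a-1,a-.5,a,a+.5,a+1,a+1.5] if name in"ABC" else[.07]):
    for j4,j6 in((0,-1.5),(0,1.5),(3,-1.5),(3,1.5),(1.5,0)):
      for fl in(0,1):
        R=Rt(yaw)@np.diag([1-2*fl,1-2*fl,1]);g=ik(tcp(xy,z,yaw),R,[a,.6,2,j4,.4,j6])
        if g.cost<1e-5: print(name,"az-rad %.1f"%(yaw-a),"flip",fl,np.round(g.x,2))
E
```

```text
[0.293 0.008 0.562 0.488 0.339 0.059]
[[0.001, -0.0, -0.001], [-0.001, 0.0, 0.002], [0.0, -0.001, -0.001], [0.001, -0.001, -0.0]] 3.886400080904807e-16
A az-rad -1.0 flip 0 [ 0.92  0.65  2.08 -1.28  0.72  0.93]
A az-rad -1.0 flip 1 [ 0.92  0.65  2.08 -1.28  0.72 -2.21]
A az-rad -1.0 flip 0 [ 0.92  0.65  2.08 -1.28  0.72  0.93]
A az-rad -1.0 flip 0 [ 0.92  0.65  2.08 -1.28  0.72  0.93]
A az-rad -0.5 flip 1 [ 0.8   0.61  2.27  4.19  0.53 -1.93]
A az-rad -0.5 flip 0 [0.8  0.61 2.27 4.19 0.53 1.21]
A az-rad -0.5 flip 1 [ 0.8   0.61  2.27  4.19  0.53 -1.93]
A az-rad -0.5 flip 1 [ 0.8   0.61  2.27  4.19  0.53 -1.93]
A az-rad 0.0 flip 1 [ 0.55  0.6   2.35  3.14  0.5  -1.57]
A az-rad 0.0 flip 1 [ 0.55  0.6   2.35  3.14  0.5  -1.57]
A az-rad 0.0 flip 1 [ 0.55  0.6   2.35  3.14  0.5  -1.57]
A az-rad 0.0 flip 0 [0.55 0.6  2.35 3.14 0.5  1.57]
A az-rad 0.0 flip 1 [ 0.55  0.6   2.35  3.14  0.5  -1.57]
A az-rad 0.0 flip 1 [ 0.55  0.6   2.35  3.14  0.5  -1.57]
A az-rad 0.5 flip 1 [ 0.29  0.61  2.27  2.09  0.53 -1.21]
A az-rad 0.5 flip 0 [0.29 0.61 2.27 2.09 0.53 1.93]
A az-rad 0.5 flip 1 [ 0.29  0.
[... 5776 characters left out ...]
ad 0.1 flip 1 [-0.    0.56  2.17  2.98  0.29 -1.47]
w1 az-rad 0.1 flip 0 [-0.    0.56  2.17  2.98  0.29  1.67]
w1 az-rad 0.1 flip 1 [-0.    0.56  2.17  2.98  0.29 -1.47]
w0 az-rad 0.2 flip 1 [-0.17  0.57  2.15  2.59  0.3  -1.22]
w0 az-rad 0.2 flip 0 [-0.17  0.57  2.15  2.59  0.3   1.92]
w0 az-rad 0.2 flip 1 [-0.17  0.57  2.15  2.59  0.3  -1.22]
w0 az-rad 0.2 flip 0 [-0.17  0.57  2.15  2.59  0.3   1.92]
w0 az-rad 0.2 flip 1 [-0.17  0.57  2.15  2.59  0.3  -1.22]
w0 az-rad 0.2 flip 0 [-0.17  0.57  2.15  2.59  0.3   1.92]
w0 az-rad 0.2 flip 1 [-0.17  0.57  2.15  2.59  0.3  -1.22]
w0 az-rad 0.2 flip 0 [-0.17  0.57  2.15  2.59  0.3   1.92]
w0 az-rad 0.2 flip 1 [-0.17  0.57  2.15  2.59  0.3  -1.22]
```

```bash
cat > sim.py <<'E'
from kin import *
from scipy.spatial.transform import Slerp
FL=np.diag([-1,-1,1])
def path(q,wps,verb=1):
    """wps: (pos,R,n)"""
    p=np.array(fk(q,P));R=ori(q)
    for pos,Rg,n in wps:
        Rg=Ro.from_matrix(Rg);rv=(R.inv()*Rg).as_rotvec();mx=0;err=0
        for i in range(1,n+1):
            g=ik(p+(pos-p)*i/n,(R*Ro.from_rotvec(rv*i/n)).as_matrix(),q);mx=max(mx,np.abs(g.x-q).max());err=max(err,g.cost);q=g.x
        M=R.as_matrix()
        print("rows",n,"rot/row",np.round(np.degrees(rv)/45/n,4),"shift/row(if const R)",np.round(M.T@(pos-p)/.25/n,4),"q",np.round(q,2),"maxdq %.2f cost %.0e"%(mx,err))
        p,R=np.array(pos),Rg
    return q
E
python3 - <<'E'
from sim import *
s=arm.get_state();p=np.array(s["eef_pos"]);a=.546
A=np.array([.487,.296])
lo=tcp(A,.07,a)
q=path(np.array(s["q"]),[(p,Rt(a,0)@FL.T,20),(p,Rt(a+1.5)@FL,12),(lo,Rt(a+1.5)@FL,8),(lo,Rt(a)@FL,12),(tcp(A,.008,a),Rt(a)@FL,4)])
print()
q=path(np.array(s["q"]),[(p,Rt(a+1.5)@FL,20),(lo,Rt(a+1.5)@FL,8),(lo,Rt(a)@FL,14),(tcp(A,.008,a),Rt(a)@FL,4)])
E
```

```text
rows 20 rot/row [0.0642 0.0012 0.1864] shift/row(if const R) [ 0.      0.0003 -0.    ] q [0.55 0.37 1.78 0.   0.99 1.58] maxdq 0.20 cost 3e-06
rows 12 rot/row [ 0.0554  0.0594 -0.1521] shift/row(if const R) [0. 0. 0.] q [ 0.19  0.51  1.78  0.72  1.2  -0.68] maxdq 0.22 cost 4e-18
rows 8 rot/row [0. 0. 0.] shift/row(if const R) [-0.0302 -0.0033  0.0328] q [ 0.18  0.63  1.82  0.77  1.08 -0.81] maxdq 0.02 cost 2e-25
rows 12 rot/row [-0.1023 -0.      0.1219] shift/row(if const R) [0. 0. 0.] q [ 0.55  0.42  2.35  3.14  0.32 -1.57] maxdq 0.40 cost 1e-19
rows 4 rot/row [0. 0. 0.] shift/row(if const R) [-0.0399 -0.      0.0475] q [ 0.55  0.6   2.35  3.14  0.5  -1.57] maxdq 0.05 cost 1e-28

rows 20 rot/row [-0.0017  0.0663  0.1081] shift/row(if const R) [ 0.      0.0003 -0.    ] q [ 0.19  0.51  1.78  0.72  1.2  -0.68] maxdq 0.95 cost 2e-18
rows 8 rot/row [0. 0. 0.] shift/row(if const R) [-0.0302 -0.0033  0.0328] q [ 0.18  0.63  1.82  0.77  1.08 -0.81] maxdq 0.02 cost 2e-25
rows 14 rot/row [-0.0877 -0.      0.1045] shift/row(if const R) [0. 0. 0.] q [ 0.55  0.42  2.35  3.14  0.32 -1.57] maxdq 0.34 cost 1e-19
rows 4 rot/row [0. 0. 0.] shift/row(if const R) [-0.0399 -0.      0.0475] q [ 0.55  0.6   2.35  3.14  0.5  -1.57] maxdq 0.05 cost 2e-28
```

```bash
python3 -m inch '[[[0,0,0,0,0.17,0,1],[0,0,0,0,0.17,0,1],[0,0,0,0,0.17,0,1],[0,0,0,0,0.17,0,1],[0,0,0,0,0.17,0,1],[0,0,0,0,0,0,1]]]' >/dev/null
python3 - <<'E'
from sim import *
s=arm.get_state();p=np.array(s["eef_pos"]);a=.546;print(s["q"],p)
A=np.array([.487,.296])
lo=tcp(A,.07,a)
q=path(np.array(s["q"]),[(p,Rt(a+1.5)@FL,10),(lo,Rt(a+1.5)@FL,8),(lo,Rt(a)@FL,15),(tcp(A,.008,a),Rt(a)@FL,4)])
E
```

```text
[ 0.55856862  0.23861073  2.02637196 -0.22279567  0.52078658 -1.29147475] [0.52699124 0.28668688 0.16681495]
rows 10 rot/row [-0.0403  0.1146  0.2005] shift/row(if const R) [-0.0001  0.0004 -0.0002] q [ 0.15  0.53  1.72  0.7   1.25 -0.68] maxdq 0.13 cost 2e-19
rows 8 rot/row [0. 0. 0.] shift/row(if const R) [-0.0207 -0.0115  0.0458] q [ 0.18  0.64  1.82  0.77  1.08 -0.81] maxdq 0.02 cost 4e-23
rows 15 rot/row [-0.0818 -0.      0.0975] shift/row(if const R) [0. 0. 0.] q [ 0.55  0.42  2.35  3.14  0.32 -1.57] maxdq 0.32 cost 1e-18
rows 4 rot/row [0. 0. 0.] shift/row(if const R) [-0.0399 -0.      0.0475] q [ 0.55  0.6   2.35  3.14  0.5  -1.57] maxdq 0.05 cost 7e-29
```

```bash
python3 -m inch '[[[0,0,0,-0.031,0.088,0.154,1],[0,0,0,-0.031,0.088,0.154,1],[0,0,0,-0.031,0.088,0.154,1],[0,0,0,-0.031,0.088,0.154,1],[0,0,0,-0.031,0.088,0.154,1],[0,0,0,-0.031,0.088,0.154,1],[0,0,0,-0.031,0.088,0.154,1],[0,0,0,-0.031,0.088,0.154,1],[0,0,0,-0.031,0.088,0.154,1],[0,0,0,-0.031,0.088,0.154,1]]]' >/dev/null
python3 -m inch '[[[0,0,0,-0.031,0.088,0.154,1],[0,0,0,-0.031,0.088,0.154,1],[0,0,0,-0.031,0.088,0.154,1],[-0.04,-0.023,0.09,0,0,0,1],[-0.04,-0.023,0.09,0,0,0,1],[-0.04,-0.023,0.09,0,0,0,1],[-0.04,-0.023,0.09,0,0,0,1],[0,0,0,0,0,0,1]]]' >/dev/null
python3 - <<'E'
from sim import *
s=arm.get_state();p=np.array(s["eef_pos"]);a=.546;print(s["time"],s["q"],p)
A=np.array([.487,.296])
lo=tcp(A,.07,a)
q=path(np.array(s["q"]),[(p,Rt(a)@FL,15),(lo,Rt(a)@FL,4),(tcp(A,.008,a),Rt(a)@FL,4)])
E
```

```text
5.2 [ 0.17030276  0.63268222  1.83307285  0.7586215   1.07441348 -0.81415722] [0.48788798 0.2957645  0.06575487]
rows 15 rot/row [-0.0821  0.0011  0.0976] shift/row(if const R) [0.0004 0.0002 0.0004] q [ 0.54  0.42  2.36  3.14  0.35 -1.57] maxdq 0.31 cost 1e-18
rows 4 rot/row [0. 0. 0.] shift/row(if const R) [ 0.0087 -0.0007  0.0017] q [ 0.55  0.42  2.35  3.14  0.32 -1.57] maxdq 0.01 cost 1e-26
rows 4 rot/row [0. 0. 0.] shift/row(if const R) [-0.0399 -0.      0.0475] q [ 0.55  0.59  2.35  3.14  0.5  -1.57] maxdq 0.05 cost 7e-29
```

```bash
for k in 1 ; do python3 -m inch '[[[0,0,0,-0.062,0.001,0.073,1],[0,0,0,-0.062,0.001,0.073,1],[0,0,0,-0.062,0.001,0.073,1],[0,0,0,-0.062,0.001,0.073,1],[0,0,0,-0.062,0.001,0.073,1],[0,0,0,-0.062,0.001,0.073,1],[0,0,0,-0.062,0.001,0.073,1],[0,0,0,-0.062,0.001,0.073,1],[0,0,0,-0.062,0.001,0.073,1],[0,0,0,-0.062,0.001,0.073,1]]]' >/dev/null; done
python3 -m inch '[[[0,0,0,-0.062,0.001,0.073,1],[0,0,0,-0.062,0.001,0.073,1],[0,0,0,-0.062,0.001,0.073,1],[0,0,0,-0.062,0.001,0.073,1],[0,0,0,-0.062,0.001,0.073,1],[0,0,0,-0.062,0.001,0.073,1],[0,0,0,-0.062,0.001,0.073,1],[0,0,0,-0.062,0.001,0.073,1],[0,0,0,-0.062,0.001,0.073,1],[0,0,0,-0.062,0.001,0.073,1]]]' >/dev/null
python3 -m inch '[[[0,0,0,0,0,0,1],[0,0,0,0,0,0,1]]]' >/dev/null
python3 - <<'E'
from sim import *
s=arm.get_state();p=np.array(s["eef_pos"]);a=.546;print(s["time"],s["q"],p)
A=np.array([.487,.296])
q=path(np.array(s["q"]),[(p,Rt(a)@FL,1),(tcp(A,.04,a),Rt(a)@FL,3),(tcp(A,.008,a),Rt(a)@FL,3)])
E
```

```text
7.4 [ 0.53532487  0.42063016  2.36294023  3.10829302  0.35820893 -1.55214582] [0.49204152 0.29822088 0.07060577]
rows 1 rot/row [-0.0059 -0.0229  0.0058] shift/row(if const R) [-0.0011 -0.0062  0.0007] q [ 0.54  0.41  2.35  3.14  0.32 -1.57] maxdq 0.04 cost 7e-29
rows 3 rot/row [0. 0. 0.] shift/row(if const R) [-0.0232 -0.001   0.0338] q [ 0.55  0.5   2.35  3.14  0.41 -1.57] maxdq 0.03 cost 2e-30
rows 3 rot/row [0. 0. 0.] shift/row(if const R) [-0.0274 -0.      0.0327] q [ 0.55  0.59  2.35  3.14  0.5  -1.57] maxdq 0.03 cost 1e-30
```

```bash
cat > st.py <<'E'
from sim import *
def rep(*wps):
    s=arm.get_state();p=np.array(s["eef_pos"]);R=Ro.from_quat(s["orientation"]);q=np.array(s["q"])
    print("t %.2f pos %s w %.4f grip %.1f F %s q %s"%(s["time"],np.round(p,4),s["gripper_width"],s["grip_force"],np.round(s["ft_force"],1),np.round(q,2)))
    for pos,Rg,n in wps:
        Rg_=Ro.from_matrix(Rg);rv=(R.inv()*Rg_).as_rotvec();mx=0;g=None
        for i in range(1,n+1):
            g=ik(p+(pos-p)*i/n,(R*Ro.from_rotvec(rv*i/n)).as_matrix(),q);mx=max(mx,np.abs(g.x-q).max()) if i>1 else 0;q=g.x
        M=Ro.as_matrix(R*Ro.from_rotvec(rv))
        print(" rows",n,"rot/row",np.round(np.degrees(rv)/45/n,4),"shift/row",np.round(M.T@(pos-p)/.25/n,4),"len %.3f"%np.linalg.norm(pos-p),"q",np.round(q,2),"maxdq %.2f cost %.0e"%(mx,g.cost))
        p,R=np.array(pos),Rg_
A,B,C=map(np.array,((.487,.296),(.4625,.063),(.495,-.285)))
W=[np.array(w) for w in((.660,-.0647),(.6546,.0131),(.649,.0909))]
E
python3 -m inch '[[[-0.023,-0.001,0.034,-0.006,-0.023,0.006,1],[-0.023,-0.001,0.034,0,0,0,1],[-0.023,-0.001,0.034,0,0,0,1],[-0.027,0,0.033,0,0,0,1],[-0.027,0,0.033,0,0,0,1],[-0.027,0,0.033,0,0,0,1],[0,0,0,0,0,0,1],[0,0,0,0,0,0,1]]]' >/dev/null
python3 - <<'E'
from st import *
rep((tcp(A,.008,.546),Rt(.546)@FL,1))
cv2.imwrite("pics/s2.png",cv2.resize(arm.snapshot("side")[120:260,160:340,::-1],None,fx=4,fy=4))
E
```

```text
t 8.20 pos [0.4952 0.2992 0.0068] w 0.0853 grip 0.0 F [0.1 0.5 0.3] q [ 0.54  0.59  2.35  3.14  0.49 -1.57]
 rows 1 rot/row [ 0.0048  0.0023 -0.0043] shift/row [ 0.0022 -0.0061 -0.0045] len 0.002 q [ 0.55  0.59  2.35  3.14  0.5  -1.57] maxdq 0.00 cost 8e-31
```

View pics/s2.png

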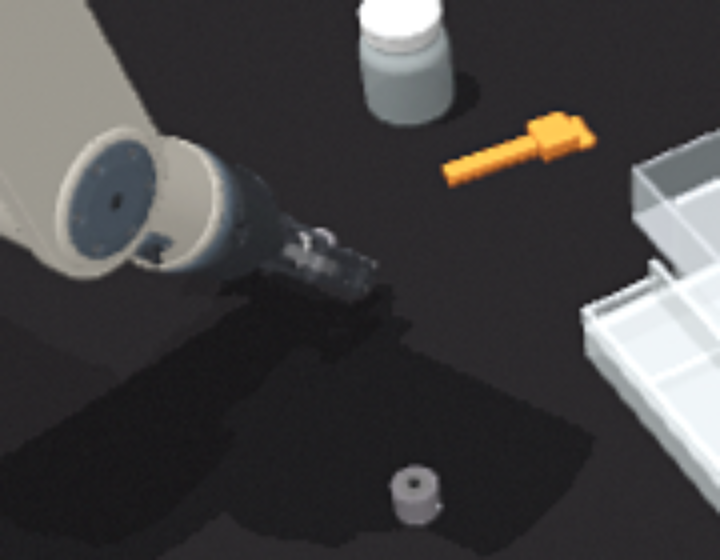

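The crop shows the gripper tilted over wheel A at about crop (318,240), with its fingers on either side. I'll nudge it and close.

```bash
python3 -m inch '[[[0.002,-0.006,-0.0045,0.005,0.002,-0.004,1],[0,0,0,0,0,0,-1],[0,0,0,0,0,0,-1],[0,0,0,0,0,0,-1],[0,0,0,0,0,0,-1],[0,0,0,0,0,0,-1],[0,0,0,0,0,0,-1],[0,0,0,0,0,0,-1],[0,0,0,0,0,0,-1]]]' 40
python3 - <<'E'
from st import *
a=.546
pre=W[2]+np.array([-.09,0])
rep((tcp(A,.06,a),Rt(a)@FL,2),(tcp(pre,.06),Rt()@FL,10),(tcp(W[2],.06),Rt()@FL,4),(tcp(W[2],.039),Rt()@FL,2))
E
```

```text
time: 9.15
eef_pos: [0.4945, 0.3005, 0.009]
orientation: [0.905, 0.253, 0.33, -0.093]
ft_force: [-2.2, -1.6, 5.2]
gripper_width: 0.0287
grip_force: 39.0
t 9.15 pos [0.4945 0.3005 0.009 ] w 0.0287 grip 39.0 F [-2.2 -1.6  5.2] q [ 0.54  0.59  2.35  3.14  0.49 -1.57]
 rows 2 rot/row [-0.0001 -0.001  -0.0002] shift/row [ 0.0651 -0.0001 -0.0785] len 0.051 q [ 0.55  0.44  2.35  3.14  0.35 -1.57] maxdq 0.07 cost 2e-26
 rows 10 rot/row [-0.039   0.      0.0464] shift/row [0.0179 0.0854 0.015 ] len 0.221 q [ 0.21  0.44  2.35  3.41  0.36 -1.71] maxdq 0.03 cost 4e-26
 rows 4 rot/row [0. 0. 0.] shift/row [0.0688 0.0063 0.0577] len 0.090 q [ 0.17  0.51  2.17  3.42  0.24 -1.76] maxdq 0.05 cost 2e-23
 rows 2 rot/row [0. 0. 0.] shift/row [-0.027   0.      0.0322] len 0.021 q [ 0.17  0.55  2.17  3.37  0.29 -1.72] maxdq 0.02 cost 1e-30
```

```bash
python3 -m inch '[[[0.035,0,-0.042,0,0,0,-1],[0.035,0,-0.042,0,0,0,-1],[0.035,0,-0.042,0,0,0,-1],[0.035,0,-0.042,0,0,0,-1],[0,0,0,-0.098,0,0.116,-1],[0,0,0,-0.098,0,0.116,-1],[0,0,0,-0.098,0,0.116,-1],[0,0,0,-0.098,0,0.116,-1],[0,0,0,0,0,0,-1],[0,0,0,0,0,0,-1]]]'
python3 - <<'E'
from st import *
pre=W[2]+np.array([-.09,0])
rep((tcp(pre,.064),Rt()@FL,6),(tcp(W[2],.064),Rt()@FL,4),(tcp(W[2],.040),Rt()@FL,3))
E
```

```text
time: 10.15
eef_pos: [0.4987, 0.3035, 0.0658]
orientation: [0.931, 0.113, 0.345, -0.043]
ft_force: [-0.2, 0.2, 0.0]
gripper_width: 0.0281
grip_force: 39.5
t 10.15 pos [0.4987 0.3035 0.0658] w 0.0281 grip 39.5 F [-0.2  0.2  0. ] q [ 0.72  0.45  2.31  4.01  0.4  -2.02]
 rows 6 rot/row [-0.024  -0.0026  0.0275] shift/row [0.0266 0.1442 0.0239] len 0.223 q [ 0.21  0.43  2.35  3.42  0.35 -1.72] maxdq 0.10 cost 1e-20
 rows 4 rot/row [0. 0. 0.] shift/row [0.0688 0.0063 0.0577] len 0.090 q [ 0.17  0.5   2.17  3.43  0.23 -1.77] maxdq 0.05 cost 3e-23
 rows 3 rot/row [0. 0. 0.] shift/row [-0.0206  0.      0.0245] len 0.024 q [ 0.17  0.55  2.17  3.38  0.29 -1.72] maxdq 0.02 cost 2e-30
```

```bash
python3 -m inch '[[[0.02,0.144,0.02,-0.024,-0.0026,0.0275,-1],[0.02,0.144,0.02,-0.024,-0.0026,0.0275,-1],[0.02,0.144,0.02,-0.024,-0.0026,0.0275,-1],[0.02,0.144,0.02,-0.024,-0.0026,0.0275,-1],[0.02,0.144,0.02,-0.024,-0.0026,0.0275,-1],[0.02,0.144,0.02,-0.024,-0.0026,0.0275,-1],[0,0,0,0,0,0,-1],[0,0,0,0,0,0,-1],[0,0,0,0,0,0,-1]]]'
python3 - <<'E'
from st import *
rep((tcp(W[2],.064),Rt()@FL,4),(tcp(W[2],.040),Rt()@FL,3))
E
```

```text
time: 11.05
eef_pos: [0.5757, 0.0971, 0.0617]
orientation: [0.939, 0.032, 0.341, -0.011]
ft_force: [-0.1, 0.9, -0.1]
gripper_width: 0.0286
grip_force: 39.6
t 11.05 pos [0.5757 0.0971 0.0617] w 0.0286 grip 39.6 F [-0.1  0.9 -0.1] q [ 0.22  0.44  2.33  3.45  0.34 -1.74]
 rows 4 rot/row [ 0.0006  0.0004 -0.0007] shift/row [0.0635 0.0113 0.0504] len 0.082 q [ 0.17  0.5   2.17  3.43  0.23 -1.77] maxdq 0.04 cost 3e-24
 rows 3 rot/row [0. 0. 0.] shift/row [-0.0206  0.      0.0245] len 0.024 q [ 0.17  0.55  2.17  3.38  0.29 -1.72] maxdq 0.02 cost 4e-31
```

```bash
python3 -m inch '[[[0.016,0,-0.015,0,0,0,-1],[0.05,0.009,0.043,0.0005,0,-0.0005,-1],[0.05,0.009,0.043,0.0005,0,-0.0005,-1],[0.05,0.009,0.043,0.0005,0,-0.0005,-1],[0.05,0.009,0.043,0.0005,0,-0.0005,-1],[0.05,0.009,0.043,0.0005,0,-0.0005,-1],[0,0,0,0,0,0,-1],[0,0,0,0,0,0,-1]]]'
python3 - <<'E'
from st import *
rep((tcp(W[2],.040),Rt()@FL,3))
cv2.imwrite("pics/s3.png",cv2.resize(arm.snapshot("side")[130:280,260:440,::-1],None,fx=4,fy=4))
E
```

```text
time: 11.85
eef_pos: [0.6592, 0.092, 0.0662]
orientation: [0.939, 0.033, 0.341, -0.012]
ft_force: [-0.8, 0.5, -0.0]
gripper_width: 0.0283
grip_force: 39.6
t 11.85 pos [0.6592 0.092  0.0662] w 0.0283 grip 39.6 F [-0.8  0.5 -0. ] q [ 0.17  0.49  2.17  3.43  0.22 -1.78]
 rows 3 rot/row [-0.0001  0.0006 -0.0003] shift/row [-0.0243  0.0005  0.0253] len 0.026 q [ 0.17  0.55  2.17  3.37  0.29 -1.72] maxdq 0.02 cost 3e-31
```

View pics/s3.png

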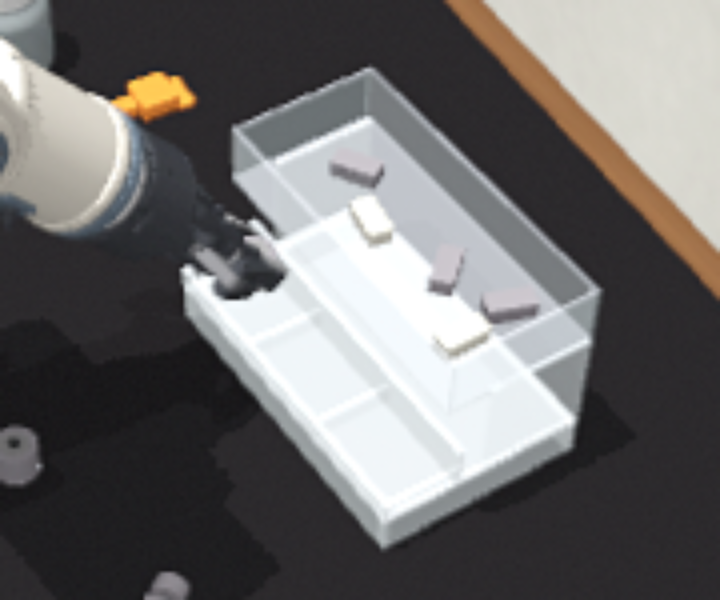

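The picture shows the wheel over the left well at about crop (255,275), clear of the upper tray. I'll lower it.

```bash
python3 -m inch '[[[-0.018,0,0.019,0,0,0,-1],[-0.018,0,0.019,0,0,0,-1],[-0.018,0,0.019,0,0,0,-1],[-0.018,0,0.019,0,0,0,-1],[0,0,0,0,0,0,-1],[0,0,0,0,0,0,-1]]]'
```

```text
time: 12.5
eef_pos: [0.658, 0.091, 0.0394]
orientation: [0.939, 0.032, 0.341, -0.012]
ft_force: [0.3, -0.4, 0.5]
gripper_width: 0.0285
grip_force: 39.8
```

```bash
python3 -m inch '[[[0,0,0,0,0,0,-0.12],[0,0,0,0,0,0,-0.12],[0,0,0,0,0,0,-0.12],[0,0,0,0,0,0,-0.12],[0,0,0,0,0,0,-0.12]]]'
python3 -m inch '[[[0,0,-0.06,0,0,0,-0.12],[0,0,-0.1,0,0,0,-0.12],[0,0,-0.12,0,0,0,-0.12],[0,0,-0.12,0,0,0,-0.12],[0,0,-0.12,0,0,0,1],[0,0,0,0,0,0,1]]]'
python3 - <<'E'
from st import *
im=arm.snapshot("top")
b=np.array([im[195:225,280:315].min(2)]);cv2.imwrite("pics/t4.png",cv2.resize(im[140:230,262:390,::-1],None,fx=5,fy=5))
aB=.25
rep((tcp(B,.07,aB),Rt(aB)@FL,8),(tcp(B,.009,aB),Rt(aB)@FL,3))
E
```

```text
time: 13.0
eef_pos: [0.6583, 0.091, 0.0403]
orientation: [0.939, 0.032, 0.342, -0.012]
ft_force: [0.5, 0.4, 0.2]
gripper_width: 0.0371
grip_force: 0.0
time: 13.6
eef_pos: [0.5741, 0.0853, 0.1423]
orientation: [0.939, 0.031, 0.343, -0.012]
ft_force: [-0.2, 0.3, 0.0]
gripper_width: 0.0653
grip_force: 0.0
t 13.65 pos [0.5751 0.0854 0.1415] w 0.0725 grip 0.0 F [0.1 0.1 0.5] q [ 0.19  0.24  2.31  3.79  0.13 -2.12]
 rows 8 rot/row [ 0.0185 -0.0004 -0.0224] shift/row [-0.0637 -0.0031 -0.0068] len 0.128 q [ 0.04  0.36  2.55  2.85  0.47 -1.47] maxdq 0.20 cost 8e-31
 rows 3 rot/row [0. 0. 0.] shift/row [-0.0523  0.      0.0623] len 0.061 q [ 0.04  0.6   2.55  2.94  0.71 -1.57] maxdq 0.08 cost 9e-24
```

View pics/t4.png

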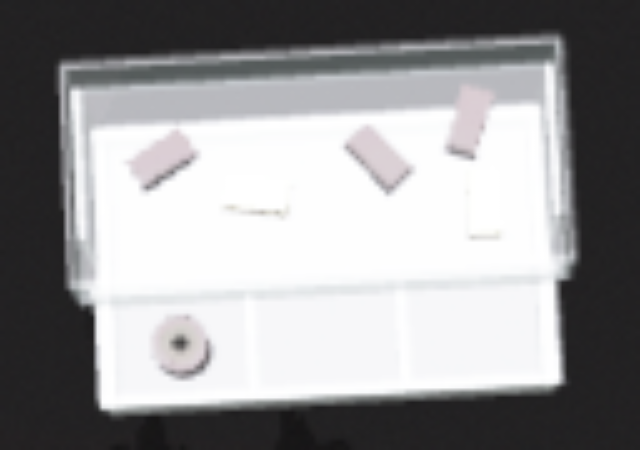

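Wheel A lies flat in the left well, centred at about crop (180,345), which is full-image (298,209). Next is wheel B, keeping the same orientation.

```bash
python3 - <<'E'
from st import *
im=arm.snapshot("side")
x=blobs("side",im,[(264,243)])[0];print(np.round(x[:3],1))
x=blobs("top",arm.snapshot("top"),[(307,282)])[0];print(np.round(x[:3],1))
rep((tcp(B,.07),Rt()@FL,8),(tcp(B,.01),Rt()@FL,3))
E
```

```text
[263.7 243.4   7.2]
[301.5 282.5  16. ]
t 13.75 pos [0.5757 0.0854 0.1399] w 0.0845 grip 0.0 F [ 0.4 -0.1 -0.5] q [ 0.19  0.24  2.31  3.79  0.13 -2.12]
 rows 8 rot/row [ 0.0001 -0.     -0.0003] shift/row [-0.0631  0.0072 -0.0073] len 0.128 q [ 0.19  0.36  2.55  3.31  0.47 -1.63] maxdq 0.10 cost 4e-30
 rows 3 rot/row [0. 0. 0.] shift/row [-0.0514  0.      0.0613] len 0.060 q [ 0.19  0.6   2.56  3.26  0.71 -1.57] maxdq 0.08 cost 8e-24
```

```bash
python3 -m inch '[[[-0.063,0.007,-0.007,0,0,0,1],[-0.063,0.007,-0.007,0,0,0,1],[-0.063,0.007,-0.007,0,0,0,1],[-0.063,0.007,-0.007,0,0,0,1],[-0.063,0.007,-0.007,0,0,0,1],[-0.063,0.007,-0.007,0,0,0,1],[-0.063,0.007,-0.007,0,0,0,1],[-0.063,0.007,-0.007,0,0,0,1],[0,0,0,0,0,0,1],[0,0,0,0,0,0,1]]]' >/dev/null
python3 - <<'E'
from st import *
rep((tcp(B,.01),Rt()@FL,4))
E
```

```text
t 14.75 pos [0.4711 0.0645 0.0688] w 0.0856 grip 0.0 F [0.3 0.2 0.2] q [ 0.19  0.36  2.55  3.31  0.46 -1.63]
 rows 4 rot/row [ 0.0001  0.0007 -0.0005] shift/row [-0.038   0.0009  0.0449] len 0.059 q [ 0.19  0.59  2.55  3.26  0.7  -1.57] maxdq 0.06 cost 6e-27
```

```bash
python3 -m inch '[[[-0.038,0.001,0.045,0,0.0007,0,1],[-0.038,0.001,0.045,0,0.0007,0,1],[-0.038,0.001,0.045,0,0.0007,0,1],[-0.038,0.001,0.045,0,0.0007,0,1],[0,0,0,0,0,0,1],[0,0,0,0,0,0,1]]]'
python3 -m inch '[[[0,0,0,0,0,0,-1],[0,0,0,0,0,0,-1],[0,0,0,0,0,0,-1],[0,0,0,0,0,0,-1],[0,0,0,0,0,0,-1],[0,0,0,0,0,0,-1],[0,0,0,0,0,0,-1],[0,0,0,0,0,0,-1]]]' 40
python3 - <<'E'
from st import *
p=np.array([.4711,.0645,.065])
pre=W[1]+np.array([-.08,-.0056])
rep((p,Rt()@FL,4),(tcp(pre,.065),Rt()@FL,4),(tcp(W[1],.065),Rt()@FL,4))
E
```

```text
time: 15.35
eef_pos: [0.4712, 0.0634, 0.0106]
orientation: [0.939, 0.032, 0.342, -0.012]
ft_force: [-0.0, -0.3, -0.9]
gripper_width: 0.0852
grip_force: 0.0
time: 16.15
eef_pos: [0.4707, 0.0633, 0.0114]
orientation: [0.939, 0.032, 0.343, -0.012]
ft_force: [-2.8, 0.9, 8.1]
gripper_width: 0.0285
grip_force: 39.0
t 16.15 pos [0.4707 0.0633 0.0114] w 0.0285 grip 39.0 F [-2.8  0.9  8.1] q [ 0.18  0.59  2.56  3.26  0.7  -1.57]
 rows 4 rot/row [ 0.0002 -0.001  -0.0006] shift/row [ 0.0348 -0.0012 -0.0407] len 0.054 q [ 0.19  0.37  2.55  3.31  0.48 -1.63] maxdq 0.06 cost 4e-26
 rows 4 rot/row [0. 0. 0.] shift/row [0.0825 0.0641 0.0692] len 0.125 q [-0.02  0.43  2.34  2.96  0.33 -1.47] maxdq 0.09 cost 7e-21
 rows 4 rot/row [0. 0. 0.] shift/row [0.0614 0.     0.0515] len 0.080 q [-0.    0.5   2.17  2.93  0.23 -1.42] maxdq 0.04 cost 2e-27
```

```bash
python3 -m inch '[[[0.035,0,-0.041,0,0,0,-1],[0.035,0,-0.041,0,0,0,-1],[0.035,0,-0.041,0,0,0,-1],[0.035,0,-0.041,0,0,0,-1],[0.066,0.051,0.055,0,0,0,-1],[0.066,0.051,0.055,0,0,0,-1],[0.066,0.051,0.055,0,0,0,-1],[0.066,0.051,0.055,0,0,0,-1],[0.066,0.051,0.055,0,0,0,-1],[0,0,0,0,0,0,-1]]]'
python3 - <<'E'
from st import *
rep((tcp(W[1],.066),Rt()@FL,5),(tcp(W[1],.041),Rt()@FL,4))
E
```

```text
time: 17.15
eef_pos: [0.5858, 0.0056, 0.0665]
orientation: [0.938, 0.031, 0.344, -0.012]
ft_force: [-0.3, -0.2, -0.1]
gripper_width: 0.0284
grip_force: 39.6
t 17.15 pos [0.5858 0.0056 0.0665] w 0.0284 grip 39.6 F [-0.3 -0.2 -0.1] q [-0.03  0.43  2.33  2.95  0.33 -1.46]
 rows 5 rot/row [ 0.0005 -0.0014 -0.0007] shift/row [ 0.0473 -0.0021  0.0402] len 0.078 q [-0.    0.49  2.17  2.93  0.23 -1.42] maxdq 0.03 cost 5e-30
 rows 4 rot/row [0. 0. 0.] shift/row [-0.0161  0.      0.0192] len 0.025 q [-0.    0.55  2.17  2.97  0.28 -1.46] maxdq 0.01 cost 8e-20
```

```bash
python3 -m inch '[[[0.047,-0.002,0.04,0,-0.001,0,-1],[0.047,-0.002,0.04,0,-0.001,0,-1],[0.047,-0.002,0.04,0,-0.001,0,-1],[0.047,-0.002,0.04,0,-0.001,0,-1],[0.047,-0.002,0.04,0,-0.001,0,-1],[0,0,0,0,0,0,-1],[0,0,0,0,0,0,-1]]]'
python3 - <<'E'
from st import *
rep((tcp(W[1],.041),Rt()@FL,4))
E
```

```text
time: 17.85
eef_pos: [0.6579, 0.0149, 0.0641]
orientation: [0.94, 0.032, 0.34, -0.012]
ft_force: [-0.6, 0.4, -0.1]
gripper_width: 0.0282
grip_force: 39.6
t 17.85 pos [0.6579 0.0149 0.0641] w 0.0282 grip 39.6 F [-0.6  0.4 -0.1] q [-0.    0.49  2.18  2.93  0.23 -1.42]
 rows 4 rot/row [ 0.0002  0.0012 -0.0005] shift/row [-0.011   0.0016  0.0209] len 0.024 q [-0.    0.55  2.18  2.97  0.28 -1.46] maxdq 0.01 cost 5e-21
```

```bash
python3 -m inch '[[[-0.011,0,0.021,0,0.001,0,-1],[-0.011,0,0.021,0,0.001,0,-1],[-0.011,0,0.021,0,0.001,0,-1],[-0.011,0,0.021,0,0.001,0,-1],[0,0,0,0,0,0,-1],[0,0,0,0,0,0,-1]]]'
```

```text
time: 18.45
eef_pos: [0.6639, 0.015, 0.0408]
orientation: [0.939, 0.032, 0.342, -0.012]
ft_force: [0.0, -0.2, -1.0]
gripper_width: 0.0283
grip_force: 42.8
```

```bash
python3 -m inch '[[[0,0,0,0,0,0,-0.12],[0,0,0,0,0,0,-0.12],[0,0,0,0,0,0,-0.12],[0,0,0,0,0,0,-0.12],[0,0,0,0,0,0,-0.12]]]'
python3 -m inch '[[[0,0,-0.06,0,0,0,-0.12],[0,0,-0.1,0,0,0,-0.12],[0,0,-0.12,0,0,0,-0.12],[0,0,-0.12,0,0,0,-0.12],[0,0,-0.12,0,0,0,1],[0,0,0,0,0,0,1]]]'
python3 - <<'E'
from st import *
im=arm.snapshot("top")
cv2.imwrite("pics/t5.png",cv2.resize(im[140:230,262:390,::-1],None,fx=4,fy=4))
a=-.35
rep((tcp(C+[.0,.0],.09,a),Rt(a)@FL,15),(tcp(C,.01,a),Rt(a)@FL,4),(tcp(C,.066,a),Rt(a)@FL,4),(tcp(W[0]+[-.08,-.0056],.066),Rt()@FL,12))
E
```

```text
time: 18.95
eef_pos: [0.6642, 0.015, 0.0415]
orientation: [0.939, 0.032, 0.342, -0.012]
ft_force: [0.3, 0.3, 0.1]
gripper_width: 0.0377
grip_force: 0.0
time: 19.55
eef_pos: [0.5798, 0.0091, 0.1433]
orientation: [0.939, 0.032, 0.343, -0.012]
ft_force: [0.7, -1.0, 0.3]
gripper_width: 0.0655
grip_force: 0.0
t 19.60 pos [0.5809 0.0092 0.1426] w 0.0723 grip 0.0 F [ 0.8  0.6 -0.3] q [-0.02  0.23  2.31  2.64  0.12 -1.14]
 rows 15 rot/row [-0.0229 -0.0003  0.0272] shift/row [-0.0032  0.0816  0.0156] len 0.312 q [-0.62  0.37  2.33  2.5   0.29 -1.16] maxdq 0.04 cost 3e-29
 rows 4 rot/row [0. 0. 0.] shift/row [-0.0514  0.      0.0613] len 0.080 q [-0.62  0.59  2.34  2.77  0.49 -1.45] maxdq 0.08 cost 3e-27
 rows 4 rot/row [0. 0. 0.] shift/row [ 0.036  -0.     -0.0429] len 0.056 q [-0.62  0.44  2.34  2.62  0.35 -1.29] maxdq 0.05 cost 3e-27
 rows 12 rot/row [ 0.0286 -0.     -0.0341] shift/row [ 0.0257 -0.0706  0.0215] len 0.234 q [-0.23  0.45  2.31  2.55  0.34 -1.23] maxdq 0.03 cost 1e-18
```

View pics/t5.png

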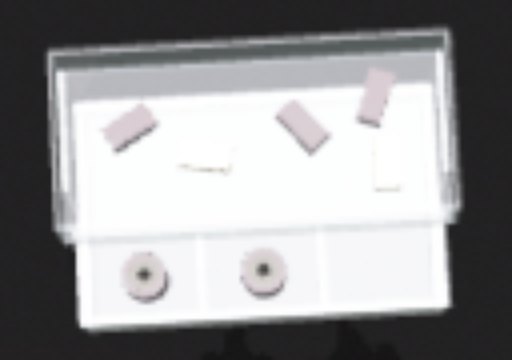

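Wheels A and B lie flat, at crop (145,275) in the left well and (263,271) in the middle well. Now wheel C.

```bash
python3 -m inch '[[[-0.017,0.081,0.004,-0.023,0,0.027,1],[-0.017,0.081,0.004,-0.023,0,0.027,1],[-0.017,0.081,0.004,-0.023,0,0.027,1],[-0.017,0.081,0.004,-0.023,0,0.027,1],[-0.017,0.081,0.004,-0.023,0,0.027,1],[-0.017,0.081,0.004,-0.023,0,0.027,1],[-0.017,0.081,0.004,-0.023,0,0.027,1],[-0.017,0.081,0.004,-0.023,0,0.027,1],[-0.017,0.081,0.004,-0.023,0,0.027,1],[-0.017,0.081,0.004,-0.023,0,0.027,1]]]' >/dev/null
python3 -m inch '[[[-0.017,0.081,0.004,-0.023,0,0.027,1],[-0.017,0.081,0.004,-0.023,0,0.027,1],[-0.017,0.081,0.004,-0.023,0,0.027,1],[-0.017,0.081,0.004,-0.023,0,0.027,1],[-0.017,0.081,0.004,-0.023,0,0.027,1],[0,0,0,0,0,0,1],[0,0,0,0,0,0,1]]]' >/dev/null
python3 - <<'E'
from st import *
a=-.35
rep((tcp(C,.06,a),Rt(a)@FL,3),(tcp(C,.011,a),Rt(a)@FL,4))
E
```

```text
t 21.30 pos [ 0.5042 -0.2853  0.0878] w 0.0854 grip 0.0 F [0.5 0.9 0.1] q [-0.62  0.37  2.33  2.53  0.3  -1.18]
 rows 3 rot/row [ 0.0007 -0.0001  0.0004] shift/row [-0.0241  0.0039  0.0281] len 0.028 q [-0.62  0.45  2.34  2.64  0.37 -1.31] maxdq 0.04 cost 2e-30
 rows 4 rot/row [0. 0. 0.] shift/row [-0.0315  0.      0.0375] len 0.049 q [-0.62  0.59  2.34  2.77  0.49 -1.45] maxdq 0.04 cost 6e-32
```

```bash
python3 -m inch '[[[-0.024,0.004,0.028,0,0,0,1],[-0.024,0.004,0.028,0,0,0,1],[-0.024,0.004,0.028,0,0,0,1],[-0.031,0,0.037,0,0,0,1],[-0.031,0,0.037,0,0,0,1],[-0.031,0,0.037,0,0,0,1],[-0.031,0,0.037,0,0,0,1],[0,0,0,0,0,0,1],[0,0,0,0,0,0,1]]]'
python3 -m inch '[[[0,0,0,0,0,0,-1],[0,0,0,0,0,0,-1],[0,0,0,0,0,0,-1],[0,0,0,0,0,0,-1],[0,0,0,0,0,0,-1],[0,0,0,0,0,0,-1],[0,0,0,0,0,0,-1],[0,0,0,0,0,0,-1]]]' 40
python3 -m inch '[[[0.036,0,-0.042,0,0,0,-1],[0.036,0,-0.042,0,0,0,-1],[0.036,0,-0.042,0,0,0,-1],[0.036,0,-0.042,0,0,0,-1],[0,0,0,0,0,0,-1]]]'
python3 - <<'E'
from st import *
p2=tcp(W[0]+[-.09,-.0063],.066)
rep((p2,Rt()@FL,12))
s=arm.get_state();p=np.array(s["eef_pos"]);print("mid-frame shift units/12",(Rt(-.14)@FL).T@(p2-p)/.25/12)
E
```

```text
time: 22.2
eef_pos: [0.5031, -0.2874, 0.0125]
orientation: [0.925, -0.163, 0.337, 0.06]
ft_force: [0.4, -0.7, 0.9]
gripper_width: 0.0851
grip_force: 0.0
time: 23.0
eef_pos: [0.5028, -0.288, 0.0133]
orientation: [0.925, -0.163, 0.338, 0.061]
ft_force: [-4.1, 0.3, 5.1]
gripper_width: 0.0281
grip_force: 38.9
time: 23.5
eef_pos: [0.5041, -0.2886, 0.07]
orientation: [0.925, -0.163, 0.338, 0.061]
ft_force: [-0.2, 0.3, 0.1]
gripper_width: 0.0282
grip_force: 39.6
t 23.50 pos [ 0.5041 -0.2886  0.07  ] w 0.0282 grip 39.6 F [-0.2  0.3  0.1] q [-0.62  0.42  2.33  2.6   0.35 -1.27]
 rows 12 rot/row [ 0.0289 -0.0004 -0.0339] shift/row [ 0.022  -0.0708  0.0202] len 0.230 q [-0.23  0.44  2.33  2.55  0.35 -1.24] maxdq 0.03 cost 5e-19
mid-frame shift units/12 [ 0.01016079 -0.07546345  0.01024875]
```

```bash
python3 -m inch '[[[0.01,-0.075,0.01,0.029,0,-0.034,-1],[0.01,-0.075,0.01,0.029,0,-0.034,-1],[0.01,-0.075,0.01,0.029,0,-0.034,-1],[0.01,-0.075,0.01,0.029,0,-0.034,-1],[0.01,-0.075,0.01,0.029,0,-0.034,-1],[0.01,-0.075,0.01,0.029,0,-0.034,-1],[0.01,-0.075,0.01,0.029,0,-0.034,-1],[0.01,-0.075,0.01,0.029,0,-0.034,-1],[0.01,-0.075,0.01,0.029,0,-0.034,-1],[0.01,-0.075,0.01,0.029,0,-0.034,-1]]]' >/dev/null
python3 -m inch '[[[0.01,-0.075,0.01,0.029,0,-0.034,-1],[0.01,-0.075,0.01,0.029,0,-0.034,-1],[0,0,0,0,0,0,-1],[0,0,0,0,0,0,-1]]]' >/dev/null
python3 - <<'E'
from st import *
rep((tcp(W[0],.07),Rt()@FL,6),(tcp(W[0],.043),Rt()@FL,4))
E
```

```text
t 24.90 pos [ 0.5793 -0.0739  0.0636] w 0.0284 grip 39.6 F [ 0.8  0.4 -0.1] q [-0.25  0.44  2.32  2.52  0.36 -1.23]
 rows 6 rot/row [-0.0003  0.      0.    ] shift/row [ 0.0485 -0.0024  0.0351] len 0.090 q [-0.17  0.5   2.14  2.42  0.24 -1.06] maxdq 0.04 cost 2e-27
 rows 4 rot/row [0. 0. 0.] shift/row [-0.0174  0.      0.0207] len 0.027 q [-0.17  0.55  2.15  2.56  0.29 -1.2 ] maxdq 0.04 cost 4e-19
```

```bash
python3 -m inch '[[[0.016,0,-0.018,0,0,0,-1],[0.055,-0.003,0.046,0,0,0,-1],[0.055,-0.003,0.046,0,0,0,-1],[0.055,-0.003,0.046,0,0,0,-1],[0.055,-0.003,0.046,0,0,0,-1],[0.055,-0.003,0.046,0,0,0,-1],[0,0,0,0,0,0,-1],[0,0,0,0,0,0,-1]]]' >/dev/null
python3 - <<'E'
from st import *
rep((tcp(W[0],.043),Rt()@FL,4))
E
```

```text
t 25.70 pos [ 0.6684 -0.0643  0.0705] w 0.0283 grip 39.6 F [-0.6 -0.1  0.4] q [-0.18  0.49  2.15  2.41  0.24 -1.04]
 rows 4 rot/row [-0.0003 -0.0002 -0.    ] shift/row [-0.0177 -0.0002  0.021 ] len 0.027 q [-0.17  0.55  2.15  2.56  0.29 -1.2 ] maxdq 0.04 cost 5e-19
```

```bash
python3 -m inch '[[[-0.0177,0,0.021,0,0,0,-1],[-0.0177,0,0.021,0,0,0,-1],[-0.0177,0,0.021,0,0,0,-1],[-0.0177,0,0.021,0,0,0,-1],[0,0,0,0,0,0,-1],[0,0,0,0,0,0,-1]]]'
```

```text
time: 26.3
eef_pos: [0.6678, -0.0641, 0.0427]
orientation: [0.939, 0.033, 0.341, -0.013]
ft_force: [0.2, -1.0, 0.3]
gripper_width: 0.0281
grip_force: 43.2
```

```bash
python3 -m inch '[[[0,0,0,0,0,0,-0.12],[0,0,0,0,0,0,-0.12],[0,0,0,0,0,0,-0.12],[0,0,0,0,0,0,-0.12],[0,0,0,0,0,0,-0.12]]]'
python3 -m inch '[[[0,0,-0.06,0,0,0,-0.12],[0,0,-0.1,0,0,0,-0.12],[0,0,-0.12,0,0,0,-0.12],[0,0,-0.12,0,0,0,-0.12],[0,0,-0.12,0,0,0,-0.12],[0,0,0,0,0,0,-0.12],[0,0,0,0,0,0,-0.12]]]'
python3 - <<'E'
from st import *
t=arm.snapshot("top")[:,:,::-1];s=arm.snapshot("side")[:,:,::-1]
o=np.zeros((560,800,3),np.uint8);o[:300,:427]=cv2.resize(t[140:230,262:390],(427,300));o[:300,440:700]=cv2.resize(s[145:278,300:415],(260,300))
o[310:550,:]=cv2.resize(t[150:310,130:530],(800,320))[:240];cv2.imwrite("pics/f.png",o)
hsv=cv2.cvtColor(t,cv2.COLOR_BGR2GRAY)
for w in W:
    X=np.array([*w,.054]);u,v=proj("top",X).round().astype(int);g=hsv[v-9:v+10,u-9:u+10]
    m=(g<225).astype(np.uint8);ys,xs=np.nonzero(m);c=plane("top",(u-9+xs.mean(),v-9+ys.mean()),.05)
    print("well off mm",np.round((c[:2]-w)*1000,1))
E
```

```text
time: 26.8
eef_pos: [0.6689, -0.0637, 0.0431]
orientation: [0.939, 0.033, 0.342, -0.013]
ft_force: [0.4, 0.5, 0.5]
gripper_width: 0.0376
grip_force: 0.0
time: 27.5
eef_pos: [0.5872, -0.0699, 0.142]
orientation: [0.939, 0.033, 0.343, -0.013]
ft_force: [0.3, 1.2, 0.3]
gripper_width: 0.0375
grip_force: 0.0
well off mm [-2.2 -0.2]
well off mm [-2.   0.3]
well off mm [-1.2 -2.5]
```

View pics/f.png

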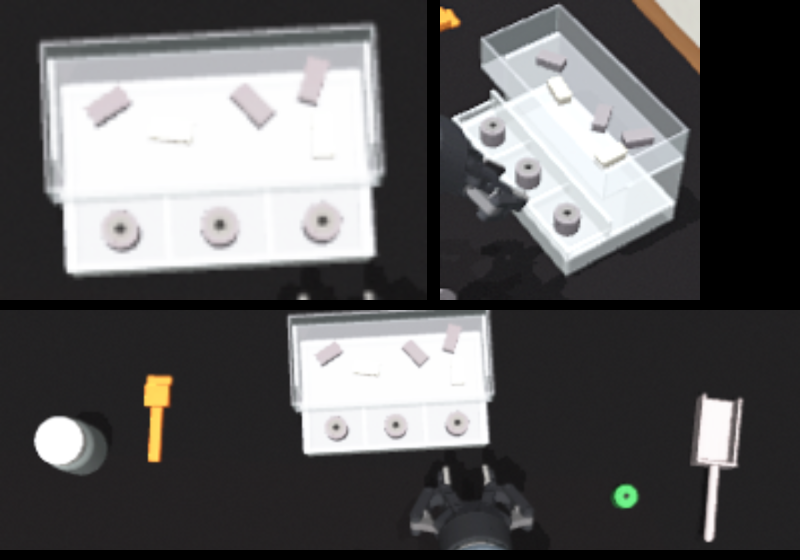

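The final views show all three wheels lying flat and central in their wells, at crop (120,230), (219,226) and (322,221). The bystanders in view are where they were and the arm is clear, so I'm handing in.

```bash
python3 -c "
from cell import arm
print(arm.sign_off())"
```

```text
the job is handed in; nothing more can be done
None
```

All three grey wheels lie flat, one in each well and within about 3 mm of centre by the last top view; I handed the job in at about 27.6 s of the 61 s, and no verdict came back.

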